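# Wind the spring cart and hold it up for inspection

## Robot

A 7-joint arm with a two-finger parallel gripper is mounted at the origin on the work surface. World frame = base frame: x ahead of the robot, y to its left, z up, the work surface at z = 0. Lengths are in m, angles in degrees, forces in N, time in s.
With the tool pointing down it reaches from about 0.4 to 0.85 m from the base axis. Payload 10.4 kg.
Tool frame: the origin (TCP) lies between the finger pads; the fingertips stand 11 mm ahead of it and the grasp point (between the pads) lies 8 mm behind it; y points along the fingers, x is the direction in which the jaws open and shut, and the axes are right-handed (so a half turn about y gives the same grasp; the last joint's range is limited). The gripper opens to 85 mm and grips with 20 to 120 N. Pads are 22 mm wide; open, the fingers measure 114 mm over their backs; the gripper's body (76 mm by 85 mm) begins 54 mm behind the grasp point. The pads swing forward as they close: fully open they stand 13 mm farther back than shut.
Start: joints at [-77.785, 19.034, -3.707, 83.658, 1.238, 77.344, -5.071], TCP at [0.146, 0.608, 0.242] pointing down, gripper open.
Joint ranges: [-148.97, 148.97], [-28.65, 121.19], [-84.17, 76.75], [9.2, 138.47], [-72.65, 252.65], [3.7, 117.97], [-149.18, 149.18]. Speed limits (degrees/s): [127.2, 127.2, 159.86, 159.86, 180, 180, 180].

## Interface

Orientations are given as [roll, pitch, yaw] about the fixed x, y, z axes, in that order (R = Rz(yaw) Ry(pitch) Rx(roll)).
In Python, from rig import env gives the robot as it stands.
- The arm moves only by the tool move_arm, never from a script. Its argument "increments" is one flat list of numbers, 6 for each row, row after row: the shift along the world's x, y, z in cm, then the turn, a rotation vector about the world's x, y, z in rad. A call has 1 to 12 rows; each row shifts and turns the commanded pose from where the row before left it; what a row does not reach is not made up. A row lasts 1/10 s, in which the tool goes at most 50 mm and 8.59 degrees, less where a joint would pass 70% of its speed; a pose out of reach is approached as far as the arm can. A call with a gripper value outside its range is refused whole. "jaw" is the closure in counts, from 0 (fully open) to 255 (shut), set as the call begins (left out, the last holds). The fingers move at their own pace and stop on an object; "force" is the grip in N (left out, the last holds). Time passes only in rows, so rows that do not move let the fingers close. It gives the time, the measured TCP pose, the force and the opening at its end, in the units of the state.
- env.read_state(): the state, without advancing time (a new reading comes with each control period).
- env.read_camera(name): name is "scene" or "top"; returns a dict with "color" (420x560x3 uint8, red, green, blue), "depth" (420x560 float32, m along the optical axis (not along the pixel's ray), 0 where there is no reading), "camera_matrix" (3x3 intrinsics, pixels), "xyz" and "attitude" of the camera in the world. Camera axes: x right, y down, z forward; pixel columns grow to the right and rows downward; lengths in m; the calibration is good to about 2 mm. A picture is of the moment at which its call begins.
- env.sign_off(): hands the job in, once; it reports no verdict.
Trained networks look in a picture, given as the dict that the camera call returned (one of the last four; its "shot" number tells which), for a name from the list of things; names that differ only in an ending like _2 or _b are one class to them, and where a whole thing is asked for, a point or a joint stands for the part that bears it (a point fixed in the world has none). Each returns a list of dicts, best first, with "confidence" (0 to 1); they miss things now and then, are a little off and sometimes report something else, mostly with a low value. They report only what shows in the picture. A call takes as long as a camera call.
- env.outline_of(picture, thing): "mask" (420x560 bool, what is visible of it) and "position" ([row, column] in pixels, amid what is visible of it).
The state is a dict: "t": time; "q": joint angles; "qd": joint speeds; "joint_torque": joint torques, N m; "ee_pos": TCP position; "ee_rot": TCP orientation; "wrist_force": force on the tool from outside, world axes, zero at the start; "moment": the same for the moment, N m; "grip_width": finger opening in m.
Only numpy, scipy, OpenCV 4.12 (cv2) and the standard library are available. Lean on these libraries where they do the work, as an engineer would, in place of code of your own. Each camera call takes 0.05 s, during which the arm holds its last target.

## Task

Wind the yellow key of the spring cart clockwise until it is fully wound, leaving the cart seated in its wooden cradle. Then grip the cart by the grey block on its deck, lift it about 10 cm up out of the cradle without tipping it, and finish while still holding it in the air, steady and level. Leave the pencil pot, the brass weight and the spare wheel alone.

Things in the scene. Friction and masses are not known exactly. Their poses are not given: they have to be found in the camera images.
- cart: Loose four-wheeled spring cart, about 0.5 kg. Origin: middle of the underside of its aluminium chassis (190 x 60 x 14), on the saddles; x to its front (orange buffer), y left, z up. On the deck a blue tower (44 x 44, 70 behind the origin, top at 60) with the key, and the grey block. Wheels 44 across at x +-76, y 33 to 43 either side, tops at 26. Centre of mass within 15 of the block's centre line.
- grip_block (a point): Grip point inside the grey block on the cart's deck: 14 ahead of the cart's origin and 38 above it. The block is 46 long (cart x), 40 wide (cart y) and rises from the deck (14 above the cart's origin) to 56 above it; grip it from above across its 40 mm width. The point is 18 under the block's top, 24 above the deck. Axes as the cart's.
- key (a joint): Winding key of the cart, rad: 0 run down, 3.5 fully wound, against its stop (above 3.15 counts as wound). Grows clockwise seen from above; starts between 0 and 0.6. At 0 the wing lies along the cart's x; at q it is turned q clockwise from that. Needs 0.05 N m, rising to 0.08 as the spring tightens; stays where it is left when let go.
- key_grip (a point): Middle of the key's yellow wing, on its vertical turning axis, 92 above the cart's origin and 70 behind it. The wing is a plate 38 long, 10 thick, 30 high (15 either side of this point) on a stem 10 across; the blue tower's top is 32 below this point. The point's x runs along the wing, y across its thickness (grip there), z up; it turns with the key.
- cradle: Fixed wooden cradle at any yaw: base board 150 x 120 x 12 with two saddles across it, tops 60 above the table, that carry the chassis; cheeks 11 high flank the chassis with 3 mm play each side. The cart lifts out straight up, free after 20 mm. Origin: middle of its underside; axes parallel to the seated cart's.
- pencil_pot: Blue pot with three pencils, 68 in diameter, 125 high, origin at the middle of its underside. Bystander: leave alone.
- weight: Brass knobbed weight, 48 in diameter, 76 high, origin at the middle of its underside. Bystander: leave alone.
- spare_wheel: Spare wheel lying flat, 60 in diameter, 16 high, origin at the middle of its underside. Bystander: leave alone.

How it is judged:
By the outcome, as a careful person would: the job done as asked, in the order asked, and still so for the second after the job is handed in, while the arm keeps its last pose, push and grip.
It also fails if it takes over 72 s, if anything falls off the work surface, if the arm or the gripper's body presses on something with over 40 N, if the wrist force passes 120 N, or if a joint passes its speed limit or range.

## Working session

There is one attempt and no reset: what is moved stays moved. The work goes in short steps, Python scripts to look and compute and a tool call to move; the robot and the scene stay as the last step left them, time stands still between calls to the robot, and variables do not carry over. Pictures are saved under pics/ and viewed, and the job is handed in when it is done.

Besides the shell and the picture viewer there is one more tool, called after "Emit:" by a JSON object that holds its "api" and its "payload", one argument or row to a line. move_arm: Moves the arm, as the interface text tells. Its arguments: {"type":"object","properties":{"increments":{"type":"array","items":{"type":"number"}},"jaw":{"type":"number"},"force":{"type":"number"}},"required":["increments"]}

```bash
mkdir -p pics; ls; cat > h.py <<'E'
import numpy as np,cv2
from scipy.spatial.transform import Rotation as R
from rig import env
def cam(n,fn=None):
    p=env.read_camera(n)
    if fn: cv2.imwrite('pics/'+fn,p['color'][:,:,::-1])
    return p
def cloud(p):
    K=np.array(p['camera_matrix']);d=p['depth']
    v,u=np.mgrid[:d.shape[0],:d.shape[1]]
    c=np.stack([(u-K[0,2])/K[0,0]*d,(v-K[1,2])/K[1,1]*d,d],-1)
    a=np.array(p['attitude'])
    M=a if a.shape==(3,3) else R.from_euler('xyz',a,degrees=True).as_matrix()
    return c@M.T+np.array(p['xyz'])
E
python3 - <<'E'
from h import *
s=env.read_state();print(s)
for n in('scene','top'):
    p=cam(n,n+'1.png');print(n,p['xyz'],p['attitude'],p['camera_matrix'])
    W=cloud(p)
    for t in('cart','key','grip_block','cradle','pencil_pot','weight','spare_wheel','key_grip'):
        for o in env.outline_of(p,t)[:2]:
            m=o['mask']&(p['depth']>0);q=W[m]
            print(t,round(o['confidence'],2),np.round(o['position']),m.sum(),np.median(q,0).round(3) if len(q) else '',np.percentile(q[:,2],[5,98]).round(3) if len(q) else '')
E
```

```text
pics
{'t': 0.0, 'q': array([-77.78404458,  19.0749977 ,  -3.70586677,  83.70468839,
         1.23820402,  77.34476085,  -5.07050543]), 'qd': array([-0.01275878, -0.01682422, -0.00245379,  0.02543929, -0.00298466,
        0.12269252,  0.10252329]), 'joint_torque': array([-3.44092377e-04, -6.25446439e+01,  4.89948154e-02, -3.91611993e+01,
        1.61665905e-02,  1.00190879e-02, -3.99418994e-06]), 'ee_pos': array([0.1459544 , 0.60734975, 0.24149391]), 'ee_rot': array([-9.00048559e+01,  8.44459475e-02,  7.64895363e+01]), 'wrist_force': array([ 0.0008169 , -0.61148317,  0.1854399 ]), 'moment': array([-0.00567212, -0.04625575,  0.01661306]), 'grip_width': 0.08535176456850095}
scene [1.37939973 0.44508639 0.99616621] [-134.81821371    0.58896674  120.02800377] [[516.40872189   0.         286.1302642 ]
 [  0.         516.40872189 218.29121191]
 [  0.           0.           1.        ]]
cart 0.77 [202. 316.] 2245 [0.512 0.019 0.077] [0.055 0.159]
cart 0.7 [173. 300.] 125 [ 0.487 -0.048  0.153] [0.13  0.166]
key 0.51 [172. 298.] 144 [ 0.487 -0.048  0.152] [0.125 0.166]
grip_block 0.61 [204. 3
[... 533 characters left out ...]
246433   0.         277.70023744]
 [  0.         513.58246433 215.11766072]
 [  0.           0.           1.        ]]
cart 0.81 [250. 270.] 2040 [0.502 0.019 0.076] [0.064 0.162]
key 0.48 [256. 296.] 28 [ 0.482 -0.048  0.166] [0.161 0.169]
grip_block 0.83 [244. 276.] 2041 [0.502 0.019 0.076] [0.063 0.162]
cradle 0.73 [238. 273.] 966 [0.521 0.016 0.012] [0.007 0.074]
cradle 0.36 [153. 301.] 648 [ 0.761 -0.073  0.034] [0.001 0.125]
pencil_pot 0.72 [153. 304.] 558 [ 0.76  -0.074  0.037] [0.002 0.126]
weight 0.83 [226. 407.] 307 [ 0.554 -0.347  0.052] [0.014 0.077]
spare_wheel 0.95 [262. 144.] 398 [0.469 0.352 0.016] [0.01  0.022]
key_grip 0.6 [254. 296.] 60 [ 0.481 -0.051  0.164] [0.159 0.169]
```

View images.

```bash
python3 - <<'E'
from h import *
for n in('scene','top'):
    p=cam(n)
    c=p['color'][:,:,::-1]
    W=cloud(p)
    if n=='top': cv2.imwrite('pics/top_c.png',cv2.resize(c[190:310,200:360],None,fx=5,fy=5,interpolation=cv2.INTER_CUBIC)[:600])
    else: cv2.imwrite('pics/scene_c.png',cv2.resize(c[130:280,180:380],None,fx=4,fy=4,interpolation=cv2.INTER_CUBIC))
E
```

```text
(no output)
```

View pics/scene1.png

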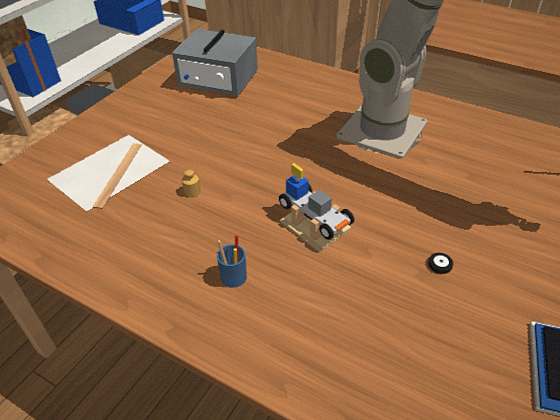

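View pics/top_c.png

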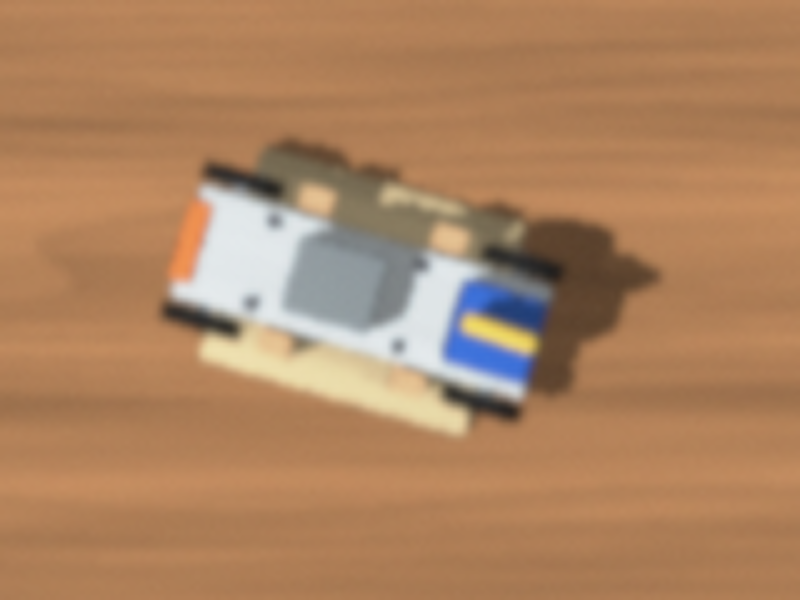

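View pics/scene_c.png

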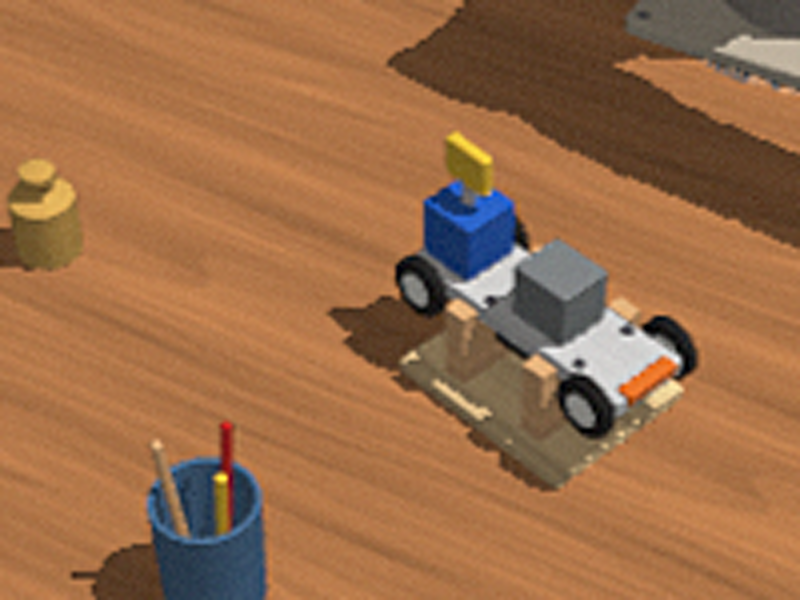

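```bash
python3 - <<'E'
from h import *
def ang(q):
    r=cv2.minAreaRect((q[:,:2]*1000).astype(np.float32)); return np.round(r[0],1),np.round(r[1],1),round(r[2],1)
for n in('scene','top'):
    p=cam(n);W=cloud(p);hsv=cv2.cvtColor(p['color'],cv2.COLOR_RGB2HSV).astype(int)
    H,S,V=hsv[...,0],hsv[...,1],hsv[...,2]
    near=(np.hypot(W[...,0]-.5,W[...,1]-.02)<.14)&(p['depth']>0)
    x,y,z=W[...,0],W[...,1],W[...,2]
    ms={'deckcut':near&(z>.067)&(z<.082)&(S<60),
     'tower':near&(H>100)&(H<130)&(S>120)&(z>.113)&(z<.127),
     'yellow':near&(H>20)&(H<35)&(S>130)&(z>.12),
     'yellowtop':near&(H>20)&(H<35)&(S>130)&(z>.16),
     'block':near&(S<60)&(z>.110)&(z<.122),
     'orange':near&(H<14)&(S>180)&(z>.06)}
    for k,m in ms.items():
        q=W[m]
        if len(q)<5: print(n,k,len(q));continue
        c=q[:,:2]-q[:,:2].mean(0);w,v=np.linalg.eigh(c.T@c);a=np.degrees(np.arctan2(v[1,1],v[0,1]))
        print(n,k,len(q),q.mean(0).round(4),'pca',round(a,1),ang(q),np.percentile(z[m],[3,97]).round(3))
E
```

```text
scene deckcut 800 [0.5193 0.0358 0.0733] pca 81.3 (array([504.6,  18.1]), array([192.2,  90.6]), 72.3) [0.068 0.081]
scene tower 160 [ 0.4899 -0.0486  0.1181] pca 103.2 (array([486.3, -50.6]), array([45.7, 45. ]), 77.0) [0.114 0.121]
scene yellow 116 [ 0.4864 -0.0492  0.1538] pca 71.6 (array([484.1, -50. ]), array([40.5, 14.5]), 71.0) [0.137 0.166]
scene yellowtop 43 [ 0.4843 -0.0501  0.1625] pca 68.3 (array([483.7, -49.9]), array([40.5, 13.6]), 71.0) [0.16  0.167]
scene block 214 [0.5093 0.0294 0.1144] pca 69.4 (array([498.3,  -1. ]), array([112.5,  42. ]), 71.1) [0.111 0.118]
scene orange 63 [0.5328 0.1047 0.0755] pca 164.6 (array([532.1, 104.9]), array([12.8, 45.9]), 74.7) [0.071 0.078]
top deckcut 1073 [0.5062 0.0287 0.0739] pca 73.7 (array([504.5,  16.3]), array([189.5,  81.5]), 72.9) [0.069 0.08 ]
top tower 159 [ 0.4831 -0.0494  0.1196] pca 160.5 (array([483. , -50.5]), array([41.7, 40.4]), 72.3) [0.115 0.124]
top yellow 29 [ 0.4829 -0.0515  0.1645] pca 70.6 (array([483. , -51.9]), array([31.1,  4.6]), 70.8) [0.16  0.168]
top yellowtop 28 [ 0.4829 -0.0512  0.1647] pca 70.2 (array([483. , -51.9]), array([31.1,  4.6]), 70.8) [0.161 0.168]
top block 296 [0.5048 0.0269 0.1159] pca 69.7 (array([493.1,  -8.7]), array([128.1,  40.2]), 71.8) [0.112 0.121]
top orange 0
```

Emit:
{"api": "move_arm", "payload": {
  "increments": [1.4,-2.74,0,0,0,-0.07,1.4,-2.74,0,0,0,-0.07,1.4,-2.74,0,0,0,-0.07,1.4,-2.74,0,0,0,-0.07,1.4,-2.74,0,0,0,-0.07,1.4,-2.74,0,0,0,-0.07,1.4,-2.74,0,0,0,-0.07,1.4,-2.74,0,0,0,-0.07,1.4,-2.74,0,0,0,-0.07,1.4,-2.74,0,0,0,-0.07,1.4,-2.74,0,0,0,-0.07,1.4,-2.74,0,0,0,-0.07],
  "jaw": 0,
  "force": 20
}}

```text
t: 2.3
ee_pos: [0.3144, 0.2778, 0.2425]
ee_rot: [-90.0, -0.0, 28.2]
wrist_force: [0.3, -0.5, 0.6]
grip_width: 0.0857
```

Emit:
{"api": "move_arm", "payload": {
  "increments": [1.4,-2.74,0,0,0,-0.07,1.4,-2.74,0,0,0,-0.07,1.4,-2.74,0,0,0,-0.07,1.4,-2.74,0,0,0,-0.07,1.4,-2.74,0,0,0,-0.07,1.4,-2.74,0,0,0,-0.07,1.4,-2.74,0,0,0,-0.07,1.4,-2.74,0,0,0,-0.07,1.4,-2.74,0,0,0,-0.07,1.4,-2.74,0,0,0,-0.07,1.4,-2.74,0,0,0,-0.07,0,0,0,0,0,0]
}}

```text
t: 3.5
ee_pos: [0.469, -0.0263, 0.2426]
ee_rot: [-90.0, -0.1, -16.2]
wrist_force: [-0.7, -0.2, -0.1]
grip_width: 0.0852
```

Emit:
{"api": "move_arm", "payload": {
  "increments": [0.75,-1.21,0,0,0,-0.027,0.75,-1.21,0,0,0,-0.027,0,0,0,0,0,0,0,0,0,0,0,0]
}}

```text
t: 3.9
ee_pos: [0.4831, -0.0466, 0.2422]
ee_rot: [-90.0, 0.0, -18.9]
wrist_force: [0.3, 0.6, 0.0]
grip_width: 0.0856
```

```bash
python3 - <<'E'
from h import *
s=env.read_state();print(s['q'].round(1),s['ee_pos'],s['ee_rot'],s['moment'])
c=cam('scene')['color'][:,:,::-1]
cv2.imwrite('pics/s2.png',cv2.resize(c[50:230,200:400],None,fx=3,fy=3,interpolation=cv2.INTER_CUBIC))
E
```

```text
[-37.7  -0.3  38.2 105.9   0.2  74.3 -18.4] [ 0.48305008 -0.04664665  0.2422222 ] [-9.00163404e+01  1.06874059e-02 -1.88553456e+01] [-0.02067751 -0.00187362  0.01278229]
```

View pics/s2.png

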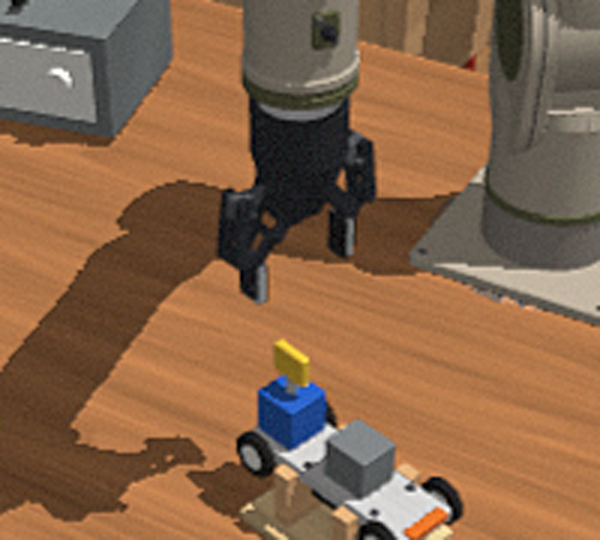

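Emit:
{"api": "move_arm", "payload": {
  "increments": [0.1,-0.34,0,0,0,-0.008,0,0,-1.5,0,0,0,0,0,-1.5,0,0,0,0,0,-1.5,0,0,0,0,0,-1.5,0,0,0,0,0,-1.5,0,0,0,0,0,-1.5,0,0,0,0,0,-0.8,0,0,0,0,0,0,0,0,0,0,0,0,0,0,0]
}}

```text
t: 4.95
ee_pos: [0.4842, -0.0501, 0.1448]
ee_rot: [-90.0, -0.0, -19.3]
wrist_force: [0.0, 0.9, -0.3]
grip_width: 0.0852
```

Emit:
{"api": "move_arm", "payload": {
  "increments": [0,0,0,0,0,0,0,0,0,0,0,0,0,0,0,0,0,0,0,0,0,0,0,0,0,0,0,0,0,0,0,0,0,0,0,0],
  "jaw": 170
}}

```text
t: 5.55
ee_pos: [0.484, -0.0501, 0.1444]
ee_rot: [-90.0, -0.0, -19.3]
wrist_force: [0.4, -0.2, -0.4]
grip_width: 0.0284
```

```bash
python3 - <<'E'
from h import *
s=env.read_state();print(s['q'].round(1),s['ee_pos'],s['ee_rot'],s['moment'])
c=cam('scene')['color'][:,:,::-1]
cv2.imwrite('pics/s3.png',cv2.resize(c[90:240,230:380],None,fx=4,fy=4,interpolation=cv2.INTER_CUBIC))
E
```

```text
[-36.    6.5  39.1 112.9  -4.6  62.1 -14.2] [ 0.48401651 -0.05006706  0.14436638] [-8.99986955e+01 -7.07816123e-03 -1.93070445e+01] [-0.0320378   0.03916342 -0.0141931 ]
```

View pics/s3.png

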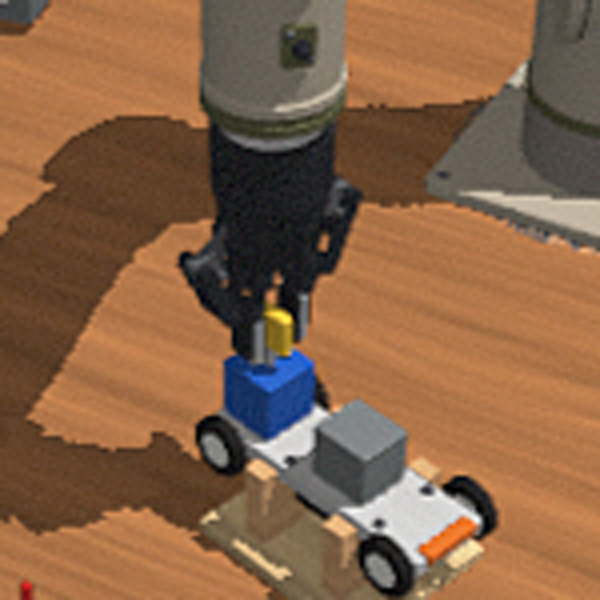

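Emit:
{"api": "move_arm", "payload": {
  "increments": [0,0,0,0,0,0,0,0,0,0,0,0,0,0,0,0,0,0],
  "jaw": 210
}}

```text
t: 5.9
ee_pos: [0.484, -0.0501, 0.1443]
ee_rot: [-90.0, -0.0, -19.3]
wrist_force: [-0.2, -0.6, -0.5]
grip_width: 0.0151
```

Emit:
{"api": "move_arm", "payload": {
  "increments": [0,0,0,0,0,0,0,0,0,0,0,0,0,0,0,0,0,0,0,0,0,0,0,0],
  "jaw": 255
}}

```text
t: 6.3
ee_pos: [0.4839, -0.0501, 0.1443]
ee_rot: [-90.0, 0.0, -19.3]
wrist_force: [-0.8, -0.1, -0.4]
grip_width: 0.0095
```

Emit:
{"api": "move_arm", "payload": {
  "increments": [0,0,0,0,0,-0.03,0,0,0,0,0,-0.06,0,0,0,0,0,-0.08,0,0,0,0,0,-0.08,0,0,0,0,0,-0.08,0,0,0,0,0,-0.08,0,0,0,0,0,-0.08,0,0,0,0,0,-0.06,0,0,0,0,0,-0.03,0,0,0,0,0,0],
  "force": 30
}}

```text
t: 7.3
ee_pos: [0.484, -0.0503, 0.1443]
ee_rot: [-90.0, -0.0, -52.6]
wrist_force: [0.3, -1.5, 0.9]
grip_width: 0.0093
```

```bash
python3 - <<'E'
from h import *
s=env.read_state();print(s['q'].round(1),s['ee_pos'],s['ee_rot'],s['moment'],s['wrist_force'])
c=cam('scene')['color'][:,:,::-1]
cv2.imwrite('pics/s4.png',cv2.resize(c[90:240,230:380],None,fx=4,fy=4,interpolation=cv2.INTER_CUBIC))
E
```

```text
[-38.4   6.6  41.8 113.   -5.   62.1 -47.1] [ 0.4840162  -0.05033937  0.14433051] [-9.00058013e+01 -2.23912641e-02 -5.25932223e+01] [-0.41579222 -0.02427064 -0.00734634] [ 0.29193011 -1.54626181  0.8955068 ]
```

View pics/s4.png

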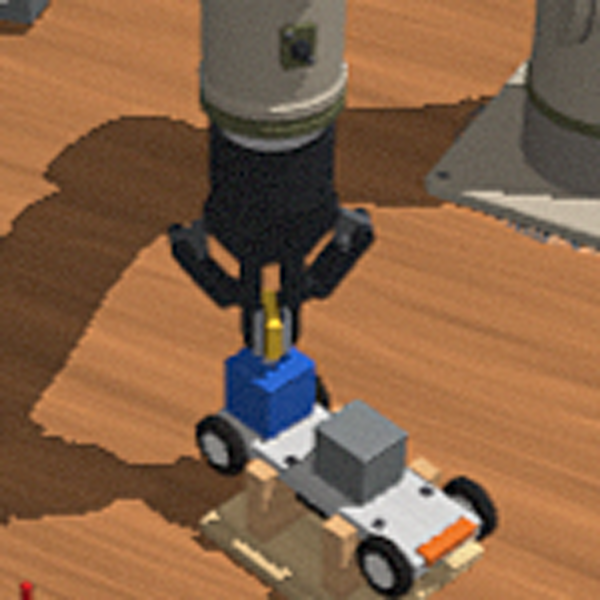

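Emit:
{"api": "move_arm", "payload": {
  "increments": [0,0,0,0,0,-0.05,0,0,0,0,0,-0.08,0,0,0,0,0,-0.08,0,0,0,0,0,-0.08,0,0,0,0,0,-0.08,0,0,0,0,0,-0.08,0,0,0,0,0,-0.08,0,0,0,0,0,-0.08,0,0,0,0,0,-0.08,0,0,0,0,0,-0.05,0,0,0,0,0,0,0,0,0,0,0,0]
}}

```text
t: 8.55
ee_pos: [0.4839, -0.0504, 0.1443]
ee_rot: [-90.0, -0.0, -94.8]
wrist_force: [-2.1, -4.3, 1.3]
grip_width: 0.0095
```

Emit:
{"api": "move_arm", "payload": {
  "increments": [0,0,0,0,0,-0.08,0,0,0,0,0,-0.08,0,0,0,0,0,-0.08,0,0,0,0,0,-0.08,0,0,0,0,0,-0.08,0,0,0,0,0,-0.05,0,0,0,0,0,0,0,0,0,0,0,0]
}}

```text
t: 9.35
ee_pos: [0.484, -0.0502, 0.1443]
ee_rot: [-90.0, -0.0, -120.6]
wrist_force: [-1.7, -3.7, 1.1]
grip_width: 0.0096
```

```bash
python3 - <<'E'
from h import *
s=env.read_state();print(s['q'].round(1),s['ee_pos'],s['ee_rot'],s['moment'],s['wrist_force'])
c=cam('scene')['color'][:,:,::-1]
cv2.imwrite('pics/s5.png',cv2.resize(c[90:240,230:380],None,fx=4,fy=4,interpolation=cv2.INTER_CUBIC))
E
```

```text
[ -43.9    7.1   47.9  113.2   -6.    62.1 -114.1] [ 0.48397893 -0.0501888   0.14432448] [-8.99953827e+01 -1.02293815e-02 -1.20585395e+02] [-0.83789446  0.29567619 -0.08031337] [-1.71513753 -3.7103994   1.14301694]
```

View pics/s5.png

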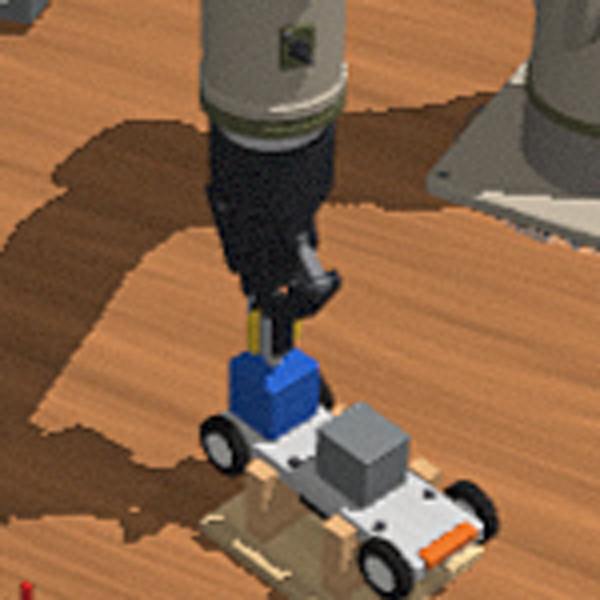

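Emit:
{"api": "move_arm", "payload": {
  "increments": [0,0,0,0,0,0,0,0,0,0,0,0,0,0,0,0,0,0,0,0,0,0,0,0,0,0,0,0,0,0,0,0,0,0,0,0,0,0,0,0,0,0,0,0,0,0,0,0],
  "jaw": 0
}}

```text
t: 10.2
ee_pos: [0.484, -0.0501, 0.1443]
ee_rot: [-90.0, -0.0, -120.7]
wrist_force: [0.2, 0.1, -0.3]
grip_width: 0.0852
```

```bash
python3 - <<'E'
from h import *
s=env.read_state();print(s['ee_pos'],s['ee_rot'],s['moment'],s['wrist_force'])
for n in('scene','top'):
    p=cam(n);W=cloud(p);hsv=cv2.cvtColor(p['color'],cv2.COLOR_RGB2HSV).astype(int)
    H,S,V=hsv[...,0],hsv[...,1],hsv[...,2]
    near=(np.hypot(W[...,0]-.5,W[...,1]-.02)<.14)&(p['depth']>0);z=W[...,2]
    for k,m in {'tower':near&(H>100)&(H<130)&(S>120)&(z>.113)&(z<.127),'yellow':near&(H>20)&(H<35)&(S>130)&(z>.125),'orange':near&(H<14)&(S>180)&(z>.06),'block':near&(S<60)&(z>.110)&(z<.122)&(W[...,1]>0)}.items():
        q=W[m]
        if len(q)>5: print(n,k,len(q),q.mean(0).round(4),cv2.minAreaRect((q[:,:2]*1000).astype(np.float32)))
    if n=='scene': cv2.imwrite('pics/s6.png',cv2.resize(p['color'][90:240,230:380,::-1],None,fx=4,fy=4,interpolation=cv2.INTER_CUBIC))
E
```

```text
[ 0.48398387 -0.05008014  0.14432306] [-9.00009253e+01 -4.90204950e-03 -1.20721794e+02] [ 0.03218359 -0.0045979   0.00705315] [ 0.15538502  0.09971269 -0.25321405]
scene tower 125 [ 0.493  -0.047   0.1183] ((493.03125, -45.91560745239258), (42.95695495605469, 40.517520904541016), 44.817893981933594)
scene yellow 105 [ 0.4898 -0.048   0.154 ] ((486.0404968261719, -53.355010986328125), (82.557861328125, 28.415878295898438), 69.19367980957031)
scene orange 64 [0.5355 0.1067 0.0752] ((528.5844116210938, 108.2276611328125), (13.062459945678711, 57.29082489013672), 69.30735778808594)
scene block 213 [0.5119 0.0331 0.1145] ((510.7851867675781, 31.678916931152344), (48.28892517089844, 42.42951202392578), 74.08393859863281)
top block 249 [0.507  0.036  0.1158] ((508.07110595703125, 33.39801025390625), (45.39949035644531, 39.65677261352539), 71.0064926147461)
```

View pics/s6.png

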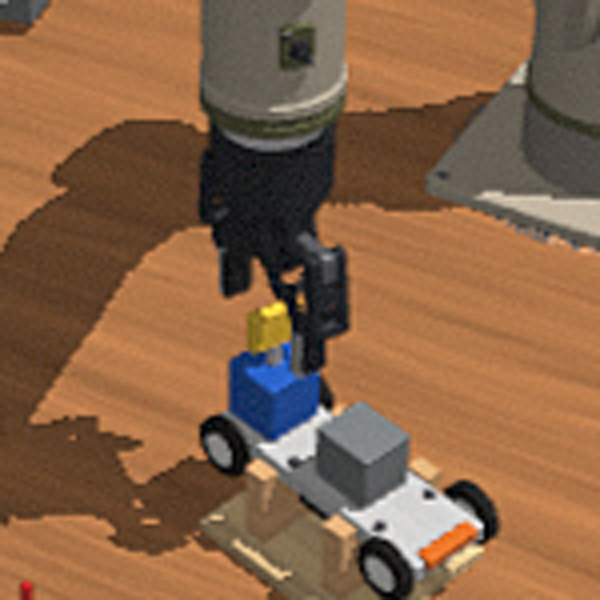

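Emit:
{"api": "move_arm", "payload": {
  "increments": [0.2,0.2,0,0,0,0.08,0,0,0,0,0,0.14,0,0,0,0,0,0.14,0,0,0,0,0,0.14,0,0,0,0,0,0.14,0,0,0,0,0,0.14,0,0,0,0,0,0.14,0,0,0,0,0,0.14,0,0,0,0,0,0.14,0,0,0,0,0,0.14,0,0,0,0,0,0.14,0,0,0,0,0,0.14]
}}

```text
t: 11.5
ee_pos: [0.486, -0.0481, 0.1443]
ee_rot: [-90.0, -0.0, -27.6]
wrist_force: [-0.1, -1.1, 1.1]
grip_width: 0.0854
```

Emit:
{"api": "move_arm", "payload": {
  "increments": [0,0,0,0,0,0.14,0,0,0,0,0,0.14,0,0,0,0,0,0.14,0,0,0,0,0,0.14,0,0,0,0,0,0.14,0,0,0,0,0,0.14,0,0,0,0,0,0.14,0,0,0,0,0,0.14,0,0,0,0,0,0.14,0,0,0,0,0,0.14,0,0,0,0,0,0.12,0,0,0,0,0,0]
}}

```text
t: 12.7
ee_pos: [0.486, -0.0481, 0.1443]
ee_rot: [-90.0, -0.0, 59.3]
wrist_force: [-0.7, -0.5, -0.0]
grip_width: 0.0851
```

Emit:
{"api": "move_arm", "payload": {
  "increments": [0,0,0,0,0,0,0,0,0,0,0,0]
}}

```text
t: 12.9
ee_pos: [0.486, -0.0481, 0.1443]
ee_rot: [-90.0, -0.0, 59.0]
wrist_force: [0.5, 0.7, -0.1]
grip_width: 0.0854
```

```bash
python3 - <<'E'
from h import *
s=env.read_state();print(s['q'].round(1),s['ee_pos'],s['ee_rot'],s['moment'],s['wrist_force'])
p=cam('scene')
cv2.imwrite('pics/s7.png',cv2.resize(p['color'][90:240,230:380,::-1],None,fx=4,fy=4,interpolation=cv2.INTER_CUBIC))
E
```

```text
[-30.3   6.5  32.7 112.4  -4.   62.2  63.1] [ 0.48599663 -0.04808626  0.14432427] [-8.99978383e+01 -3.69976764e-03  5.90229941e+01] [ 0.01320218 -0.05420256 -0.01688153] [ 0.46881292  0.73729563 -0.13423625]
```

View pics/s7.png

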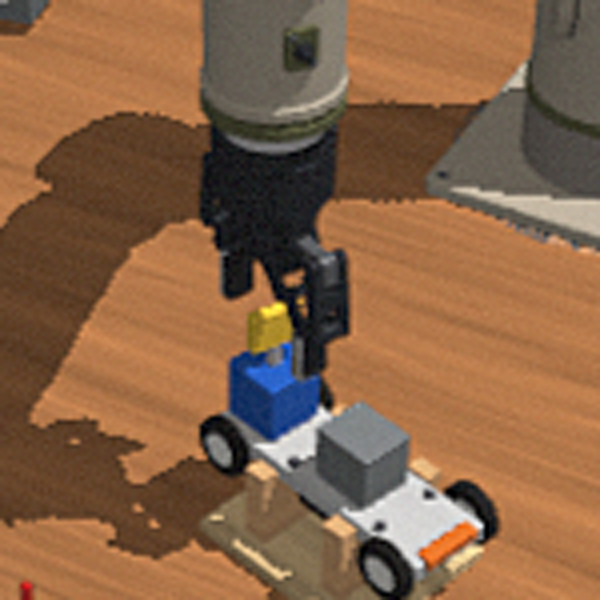

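Emit:
{"api": "move_arm", "payload": {
  "increments": [0,0,0,0,0,0.005,0,0,0,0,0,0,0,0,0,0,0,0,0,0,0,0,0,0,0,0,0,0,0,0,0,0,0,0,0,0,0,0,0,0,0,0],
  "jaw": 205,
  "force": 20
}}

```text
t: 13.65
ee_pos: [0.486, -0.0481, 0.1443]
ee_rot: [-90.0, -0.0, 59.5]
wrist_force: [-0.4, 0.3, 0.2]
grip_width: 0.017
```

Emit:
{"api": "move_arm", "payload": {
  "increments": [0,0,0,0,0,0,0,0,0,0,0,0,0,0,0,0,0,0,0,0,0,0,0,0],
  "jaw": 255
}}

```text
t: 14.05
ee_pos: [0.4858, -0.0496, 0.1445]
ee_rot: [-90.0, 0.1, 59.4]
wrist_force: [-2.0, -6.0, 2.3]
grip_width: 0.0096
```

```bash
python3 - <<'E'
from h import *
s=env.read_state();print(s['q'].round(1),s['ee_pos'],s['ee_rot'],s['moment'],s['wrist_force'])
p=cam('scene')
cv2.imwrite('pics/s8.png',cv2.resize(p['color'][90:240,230:380,::-1],None,fx=4,fy=4,interpolation=cv2.INTER_CUBIC))
E
```

```text
[-30.2   6.5  32.7 112.4  -3.9  62.2  63.6] [ 0.48580028 -0.04960045  0.14446551] [-9.00309187e+01  8.19913312e-02  5.93995580e+01] [-1.23348119  0.43588633  0.09645197] [-2.02518829 -5.95651599  2.26583646]
```

View pics/s8.png

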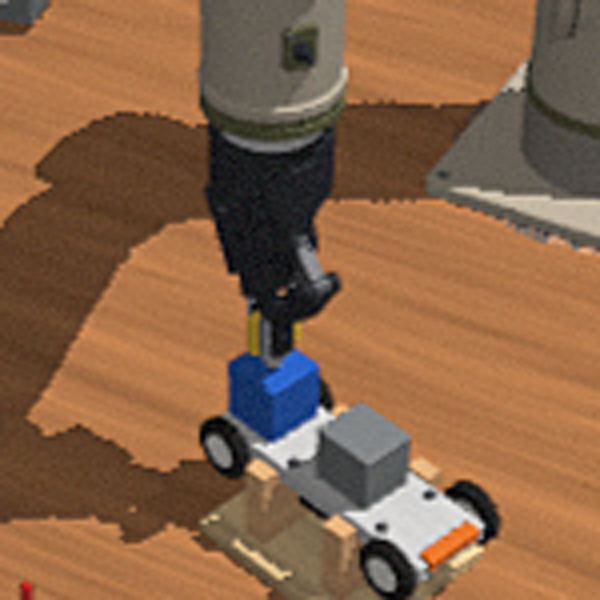

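Emit:
{"api": "move_arm", "payload": {
  "increments": [-0.1,-0.18,0,0,0,0,0,0,0,0,0,0,0,0,0,0,0,0]
}}

```text
t: 14.4
ee_pos: [0.4849, -0.05, 0.1443]
ee_rot: [-90.0, 0.0, 59.5]
wrist_force: [-0.5, -1.6, -0.4]
grip_width: 0.0096
```

Emit:
{"api": "move_arm", "payload": {
  "increments": [0,0,0,0,0,-0.04,0,0,0,0,0,-0.08,0,0,0,0,0,-0.08,0,0,0,0,0,-0.08,0,0,0,0,0,-0.08,0,0,0,0,0,-0.08,0,0,0,0,0,-0.08,0,0,0,0,0,-0.08,0,0,0,0,0,-0.08,0,0,0,0,0,-0.08,0,0,0,0,0,-0.04,0,0,0,0,0,0],
  "force": 30
}}

```text
t: 15.6
ee_pos: [0.4847, -0.0512, 0.1445]
ee_rot: [-90.1, 0.0, 13.5]
wrist_force: [-2.1, -6.1, 1.9]
grip_width: 0.0098
```

Emit:
{"api": "move_arm", "payload": {
  "increments": [0,0,0,0,0,-0.04,0,0,0,0,0,-0.08,0,0,0,0,0,-0.08,0,0,0,0,0,-0.08,0,0,0,0,0,-0.08,0,0,0,0,0,-0.08,0,0,0,0,0,-0.08,0,0,0,0,0,-0.08,0,0,0,0,0,-0.08,0,0,0,0,0,-0.05,0,0,0,0,0,-0.03,0,0,0,0,0,0]
}}

```text
t: 16.8
ee_pos: [0.4843, -0.0515, 0.1444]
ee_rot: [-90.1, 0.0, -30.0]
wrist_force: [-3.9, -7.0, 4.2]
grip_width: 0.0097
```

```bash
python3 - <<'E'
from h import *
s=env.read_state();print(s['q'].round(1),s['ee_pos'],s['ee_rot'],s['moment'],s['wrist_force'])
p=cam('scene')
cv2.imwrite('pics/s9.png',cv2.resize(p['color'][90:240,230:380,::-1],None,fx=4,fy=4,interpolation=cv2.INTER_CUBIC))
E
```

```text
[-36.2   6.6  39.5 112.8  -4.7  62.2 -24.8] [ 0.48434242 -0.05151205  0.14440049] [-9.01228455e+01  1.50424339e-02 -3.00466696e+01] [-1.58343531  0.87171857  0.01571426] [-3.87354687 -7.03109627  4.22237922]
```

View pics/s9.png

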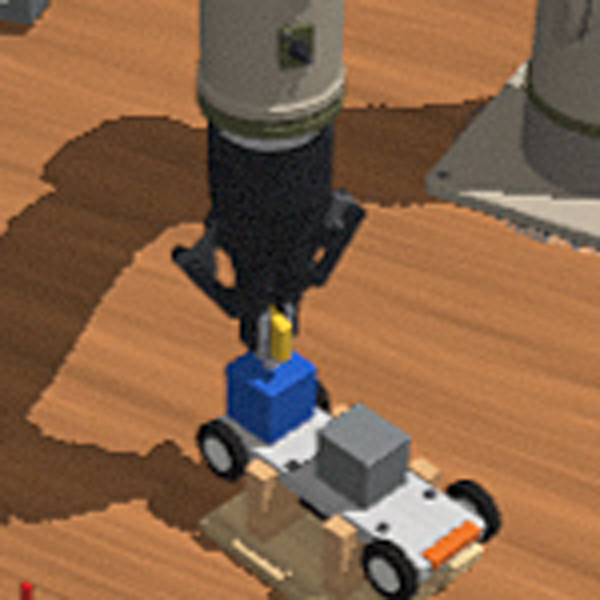

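Emit:
{"api": "move_arm", "payload": {
  "increments": [-0.1,-0.17,0,0,0,0,0,0,0,0,0,-0.03,0,0,0,0,0,-0.03,0,0,0,0,0,0]
}}

```text
t: 17.25
ee_pos: [0.4839, -0.0516, 0.1443]
ee_rot: [-90.0, 0.0, -33.4]
wrist_force: [-1.2, -2.5, 0.8]
grip_width: 0.0094
```

```bash
python3 - <<'E'
from h import *
s=env.read_state();print(s['ee_pos'],s['ee_rot'],s['moment'],s['wrist_force'])
p=cam('scene')
W=cloud(p);hsv=cv2.cvtColor(p['color'],cv2.COLOR_RGB2HSV).astype(int)
H,S,V=hsv[...,0],hsv[...,1],hsv[...,2]
near=(np.hypot(W[...,0]-.5,W[...,1]-.02)<.14)&(p['depth']>0);z=W[...,2]
for n in ('scene','top'):
    p=cam(n);W=cloud(p);hsv=cv2.cvtColor(p['color'],cv2.COLOR_RGB2HSV).astype(int);H,S=hsv[...,0],hsv[...,1];z=W[...,2]
    near=(np.hypot(W[...,0]-.5,W[...,1]-.02)<.14)&(p['depth']>0)
    m=near&(S<60)&(z>.110)&(z<.122)&(W[...,1]>0);q=W[m];print(n,q.mean(0),cv2.minAreaRect((q[:,:2]*1000).astype(np.float32)))
    A=np.c_[q[:,:2],np.ones(len(q))];print(np.linalg.lstsq(A,q[:,2],rcond=None)[0][:2])
E
```

```text
[ 0.48387798 -0.05160477  0.14428931] [-9.00188057e+01  4.62714530e-03 -3.34436786e+01] [-0.53580989  0.20915971  0.00215001] [-1.2032941  -2.46044181  0.81993069]
scene [0.51314224 0.03366891 0.11426161] ((511.9940185546875, 33.897735595703125), (47.337135314941406, 40.70384216308594), 73.93423461914062)
[-0.02909266  0.00451812]
top [0.50878223 0.03370698 0.11561204] ((508.7613220214844, 33.90528106689453), (45.5649299621582, 39.67094039916992), 73.38409423828125)
[0.0040858  0.00465227]
```

Emit:
{"api": "move_arm", "payload": {
  "increments": [-0.03,-0.06,0,0,0,-0.02,0,0,0,0,0,-0.02,0,0,0,0,0,0]
}}

```text
t: 17.7
ee_pos: [0.4838, -0.0517, 0.1443]
ee_rot: [-90.0, 0.0, -35.7]
wrist_force: [1.3, 0.9, -2.6]
grip_width: 0.0093
```

```bash
python3 - <<'E'
from h import *
s=env.read_state();print(s['ee_pos'],s['ee_rot'],s['moment'],s['wrist_force'])
E
```

```text
[ 0.48378388 -0.05167192  0.1442659 ] [-8.99733612e+01  2.57140998e-03 -3.56770983e+01] [ 0.26092283 -0.1687136   0.03001547] [ 1.32757944  0.94138638 -2.59756923]
```

Emit:
{"api": "move_arm", "payload": {
  "increments": [0,0,0,0,0,-0.02,0,0,0,0,0,-0.02,0,0,0,0,0,0]
}}

```text
t: 18.0
ee_pos: [0.4836, -0.0519, 0.1443]
ee_rot: [-90.0, 0.0, -38.0]
wrist_force: [-1.2, 1.3, -1.9]
grip_width: 0.0096
```

```bash
python3 - <<'E'
from h import *
s=env.read_state();print(s['ee_pos'],s['ee_rot'],s['moment'],s['wrist_force'])
E
```

```text
[ 0.48360808 -0.05192681  0.14429404] [-8.99991950e+01  1.45021891e-02 -3.79695939e+01] [0.36699937 0.08293586 0.1164424 ] [-1.24447991  1.27484728 -1.92119932]
```

Emit:
{"api": "move_arm", "payload": {
  "increments": [0,0,0,0,0,0,0,0,0,0,0,0,0,0,0,0,0,0,0,0,0,0,0,0,0,0,0,0,0,0,0,0,0,0,0,0,0,0,0,0,0,0],
  "jaw": 0
}}

```text
t: 18.7
ee_pos: [0.4837, -0.0522, 0.1443]
ee_rot: [-90.0, -0.0, -37.9]
wrist_force: [0.7, -0.0, -0.6]
grip_width: 0.0859
```

Emit:
{"api": "move_arm", "payload": {
  "increments": [0,0,2,0,0,0,0,0,2,0,0,0,0,0,2,0,0,0,-2,-4,2,0,0,0,-2,-4,2,0,0,0,-2,-4,0,0,0,0,0,0,0,0,0,0]
}}

```text
t: 19.4
ee_pos: [0.4215, -0.1775, 0.2451]
ee_rot: [-89.9, -0.1, -38.4]
wrist_force: [0.7, 1.4, 0.0]
grip_width: 0.0851
```

```bash
cat > m.py <<'E'
from h import *
import sys
s=env.read_state();print(s['ee_pos'],s['ee_rot'],s['wrist_force'])
for n in('scene','top'):
    p=cam(n);W=cloud(p);hsv=cv2.cvtColor(p['color'],cv2.COLOR_RGB2HSV).astype(int)
    H,S,V=hsv[...,0],hsv[...,1],hsv[...,2];x,y,z=W[...,0],W[...,1],W[...,2]
    near=(np.hypot(x-.5,y-.02)<.14)&(p['depth']>0)
    for k,m in {'tower':near&(H>100)&(H<130)&(S>120)&(z>.113)&(z<.127),'yellow':near&(H>20)&(H<35)&(S>130)&(z>.14),'orange':near&(H<14)&(S>180)&(z>.06),'block':near&(S<60)&(z>.110)&(z<.122)&(y>0),'deck':near&(S<60)&(z>.068)&(z<.081)}.items():
        q=W[m]
        if len(q)>5:
            r=cv2.minAreaRect((q[:,:2]*1000).astype(np.float32)); print(n,k,len(q),q.mean(0).round(4),np.round(r[0],1),np.round(r[1],1),round(r[2],1))
    cv2.imwrite(f'pics/{sys.argv[1]}_{n}.png',cv2.resize(p['color'][90:290,200:400,::-1],None,fx=3,fy=3,interpolation=cv2.INTER_CUBIC))
E
python3 m.py a
```

```text
[ 0.42146249 -0.17752648  0.24513081] [-8.98937129e+01 -6.54830710e-02 -3.84011118e+01] [0.70836793 1.43261669 0.01642972]
scene tower 164 [ 0.4929 -0.0441  0.1182] [489.  -46.4] [44.7 44.1] 76.5
scene yellow 80 [ 0.4907 -0.0461  0.1562] [488.1 -47.9] [37.7 10.7] 51.5
scene orange 63 [0.5361 0.1074 0.0755] [544.2 104. ] [12.3 60.2] 71.4
scene block 217 [0.513  0.0337 0.1144] [511.3  33.2] [48.2 43.4] 72.2
scene deck 777 [0.5214 0.0366 0.0733] [508.8  18.9] [193.5  84.7] 73.3
top tower 159 [ 0.4856 -0.0465  0.1197] [485.9 -47.8] [42.5 40.5] 72.7
top yellow 28 [ 0.4855 -0.0488  0.1649] [485.3 -48.7] [30.6  4.9] 53.0
top block 287 [0.5092 0.0334 0.1158] [509.   33.5] [45.7 39.6] 73.4
top deck 1061 [0.5094 0.0314 0.0739] [507.8  19.2] [189.1  79.3] 73.1
```

View pics/a_scene.png

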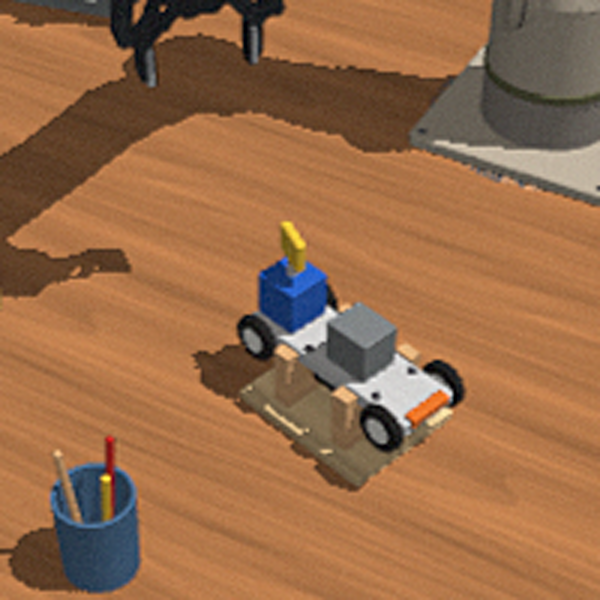

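View pics/a_top.png

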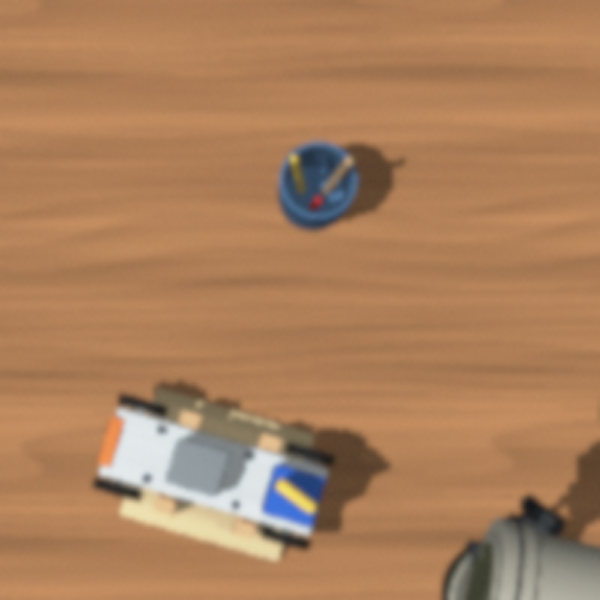

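Emit:
{"api": "move_arm", "payload": {
  "increments": [1.1,2.63,0,0,0,0.047,1.1,2.63,0,0,0,0.047,1.1,2.63,0,0,0,0.047,1.1,2.63,0,0,0,0.047,1.1,2.63,0,0,0,0.047,1.1,2.63,0,0,0,0.047,1.1,2.63,0,0,0,0.047,1.1,2.63,0,0,0,0.047,0,0,0,0,0,0,0,0,0,0,0,0,0,0,0,0,0,0]
}}

```text
t: 20.6
ee_pos: [0.5117, 0.038, 0.2442]
ee_rot: [-90.0, 0.0, -16.4]
wrist_force: [-0.6, 0.0, 0.2]
grip_width: 0.0855
```

Correct (−0.17, −0.5 cm) and descend 15.5 cm.

Emit:
{"api": "move_arm", "payload": {
  "increments": [-0.17,-0.5,0,0,0,-0.007,0,0,-2,0,0,0,0,0,-2,0,0,0,0,0,-2,0,0,0,0,0,-2,0,0,0,0,0,-2,0,0,0,0,0,-2,0,0,0,0,0,-1.5,0,0,0,0,0,-1,0,0,0,0,0,-0.5,0,0,0,0,0,-0.5,0,0,0,0,0,0,0,0,0]
}}

```text
t: 21.8
ee_pos: [0.51, 0.0331, 0.0893]
ee_rot: [-90.0, -0.0, -16.8]
wrist_force: [0.1, 0.4, -0.5]
grip_width: 0.085
```

Emit:
{"api": "move_arm", "payload": {
  "increments": [0,0,0,0,0,0,0,0,0,0,0,0,0,0,0,0,0,0,0,0,0,0,0,0],
  "jaw": 100
}}

```text
t: 22.2
ee_pos: [0.5101, 0.0333, 0.0896]
ee_rot: [-90.0, -0.0, -16.8]
wrist_force: [-0.1, -0.3, 0.1]
grip_width: 0.052
```

```bash
python3 m.py b
```

```text
[0.51013022 0.03327559 0.08957344] [-8.99820555e+01 -2.26116853e-02 -1.67859835e+01] [-0.12497893 -0.29703308  0.14405507]
scene tower 155 [ 0.4926 -0.0447  0.1181] [493.6 -20.2] [101.5  44.9] 78.3
scene yellow 75 [ 0.4908 -0.0464  0.1559] [488.  -48.1] [41.4  8.9] 50.7
scene orange 64 [0.5347 0.107  0.0747] [526.6 107.4] [16.5 60. ] 84.9
scene block 178 [0.5131 0.042  0.1147] [515.3  35. ] [43.5 75.8] 74.3
scene deck 647 [0.5254 0.0483 0.0731] [509.2  20.9] [191.3  86. ] 72.2
top tower 157 [ 0.4853 -0.0456  0.1198] [485.5 -46.4] [40.8 39.6] 70.7
top yellow 22 [ 0.4849 -0.0495  0.165 ] [485.  -48.7] [30.6  4.1] 55.7
top deck 149 [ 0.4901 -0.0413  0.0742] [504.1  16.7] [184.1  82.4] 71.8
```

View pics/b_scene.png

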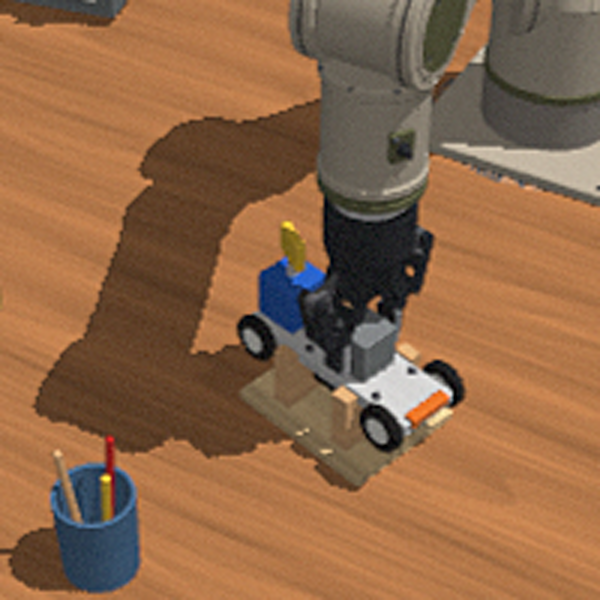

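Jaws straddle the block cleanly. Close gently, then firm up.

Emit:
{"api": "move_arm", "payload": {
  "increments": [0,0,0,0,0,0,0,0,0,0,0,0,0,0,0,0,0,0,0,0,0,0,0,0],
  "jaw": 255,
  "force": 25
}}

```text
t: 22.7
ee_pos: [0.5102, 0.0333, 0.0895]
ee_rot: [-90.0, -0.0, -16.8]
wrist_force: [-0.5, -0.0, 2.9]
grip_width: 0.0395
```

Emit:
{"api": "move_arm", "payload": {
  "increments": [0,0,0,0,0,0,0,0,0,0,0,0,0,0,0,0,0,0],
  "force": 70
}}

```text
t: 23.0
ee_pos: [0.5103, 0.0333, 0.0896]
ee_rot: [-90.0, -0.0, -16.8]
wrist_force: [0.1, 0.1, 5.5]
grip_width: 0.0393
```

Emit:
{"api": "move_arm", "payload": {
  "increments": [0,0,0.3,0,0,0,0,0,0.5,0,0,0,0,0,0.6,0,0,0,0,0,0.6,0,0,0,0,0,0,0,0,0]
}}

```text
t: 23.5
ee_pos: [0.5105, 0.0333, 0.1102]
ee_rot: [-90.0, -0.1, -16.8]
wrist_force: [0.7, 0.3, -6.2]
grip_width: 0.0393
```

Emit:
{"api": "move_arm", "payload": {
  "increments": [0,0,0.5,0,0,0,0,0,0.8,0,0,0,0,0,1,0,0,0,0,0,1,0,0,0,0,0,1,0,0,0,0,0,1,0,0,0,0,0,1,0,0,0,0,0,0.8,0,0,0,0,0,0.6,0,0,0,0,0,0.3,0,0,0,0,0,0,0,0,0,0,0,0,0,0,0]
}}

```text
t: 24.7
ee_pos: [0.5098, 0.0332, 0.189]
ee_rot: [-90.0, 0.0, -16.8]
wrist_force: [0.0, -0.4, -6.2]
grip_width: 0.0396
```

```bash
python3 - <<'E'
from h import *
s=env.read_state();print(s['ee_pos'],s['ee_rot'],s['moment'],s['wrist_force'])
p=cam('scene');W=cloud(p);hsv=cv2.cvtColor(p['color'],cv2.COLOR_RGB2HSV).astype(int);H,S=hsv[...,0],hsv[...,1];x,y,z=np.moveaxis(W,2,0)
near=(np.hypot(x-.5,y-.02)<.14)&(p['depth']>0)
for k,m in {'deck':near&(S<60)&(z>.163)&(z<.185)&(y>.055)&(x>.49),'deckall':near&(S<50)&(z>.160)&(z<.19),'tower':near&(H>100)&(H<130)&(S>120)&(z>.214),'orange':near&(H<14)&(S>180)&(z>.1),'yellow':near&(H>20)&(H<35)&(S>130)&(z>.24)}.items():
    q=W[m]; print(k,len(q),q.mean(0).round(4) if len(q) else '', np.linalg.lstsq(np.c_[q[:,:2],np.ones(len(q))],q[:,2],rcond=None)[0][:2] if len(q)>9 else '')
cv2.imwrite('pics/c.png',cv2.resize(p['color'][70:270,200:400,::-1],None,fx=3,fy=3,interpolation=cv2.INTER_CUBIC))
E
```

```text
[0.5098048  0.03322245 0.18902053] [-9.00149709e+01  1.93496774e-02 -1.67859456e+01] [ 0.06100628 -0.01423675  0.02949596] [ 0.01250919 -0.42764609 -6.23451119]
deck 478 [0.5275 0.0832 0.1731] [-0.00425076  0.00926784]
deckall 953 [0.5265 0.0416 0.1727] [-0.03196944  0.01479147]
tower 175 [ 0.4977 -0.0363  0.2284] [0.54197818 0.6111983 ]
orange 75 [0.5355 0.1051 0.1736] [0.07050687 0.26616017]
yellow 93 [ 0.4907 -0.0453  0.2559] [0.5505116  0.09096681]
```

View pics/c.png

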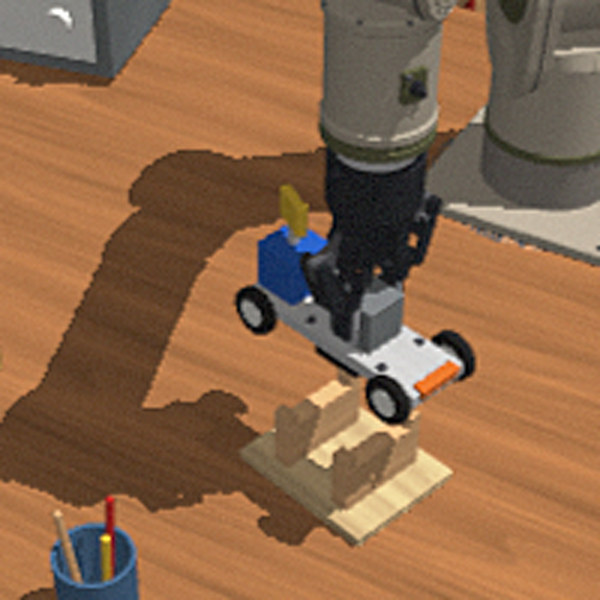

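Emit:
{"api": "move_arm", "payload": {
  "increments": [0,0,0,0,0,0,0,0,0,0,0,0,0,0,0,0,0,0,0,0,0,0,0,0,0,0,0,0,0,0]
}}

```text
t: 25.25
ee_pos: [0.51, 0.0332, 0.1893]
ee_rot: [-90.0, -0.0, -16.8]
wrist_force: [-0.6, -0.5, -5.9]
grip_width: 0.0394
```

```bash
python3 - <<'E'
from h import *
p=cam('top');W=cloud(p);hsv=cv2.cvtColor(p['color'],cv2.COLOR_RGB2HSV).astype(int);H,S=hsv[...,0],hsv[...,1];x,y,z=np.moveaxis(W,2,0)
q=W[(np.hypot(x-.49,y+.05)<.06)&(H>20)&(H<35)&(S>130)&(z>.2)];print(len(q),cv2.minAreaRect((q[:,:2]*1000).astype(np.float32)) if len(q) else '')
for t in('pencil_pot','weight','spare_wheel'):
    o=env.outline_of(p,t)
    if o: print(t,np.round(o[0]['position']))
print(env.read_state()['ee_pos'],env.sign_off())
E
```

```text
21 ((485.5533752441406, -48.183467864990234), (30.10053825378418, 3.0572521686553955), 52.17625427246094)
pencil_pot [152. 306.]
weight [226. 410.]
spare_wheel [260. 147.]
the job is handed in; nothing more can be done
[0.51001383 0.0332477  0.18934393] None
```

I wound the key fully, in two grips of about 100° each. I then gripped the cart by the grey block and lifted it about 10 cm straight up. The job was handed in at about 25 s, with the cart still held.

**Key:** the last picture puts the wing at about 52° against the cart's 73°, so it has turned about 200° (3.5 rad, at its stop). The turning moment also rose at the end.

**Seating while winding:** the cart slid about 3 mm forward in the cradle. It stayed level, and its heights had not changed after I let go of the key. The sideways force on the tool reached about 8 N, so I shifted the tool to relieve it.

**Lift:** the deck rose from 0.073 to 0.173 m. The deck fit shows a tilt of about 0.6° ahead of the block. A looser fit over all grey points, which may include gripper parts, gave up to 2°. The 70 N grip held steady at 39 mm opening, with about 6 N of load.

**Bystanders:** the pencil pot, brass weight and spare wheel are within about 3 pixels of where they started, which is the networks' scatter. The arm never went near them.

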